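Put the gasket scraper home in the free slot of the slanted tool block

ROBOT

A 6-joint arm with a two-finger parallel gripper is mounted at the origin on the work surface. World frame = base frame: x ahead of the robot, y to its left, z up, the work surface at z = 0. Lengths are in mm, angles in degrees, forces in N, time in s.
With the tool pointing down it reaches from about 350 to 850 mm from the base axis. Payload 8.1 kg.
Tool frame: the origin (TCP) lies midway between the tips of the shut fingers; the grasp point (between the pads) lies 19 mm behind it; z points along the fingers, x is the direction in which the jaws open and shut, and the axes are right-handed (so a half turn about z gives the same grasp; the last joint's range is limited). The gripper opens to 85 mm and grips with 20 to 120 N. Pads are 22 mm wide; open, the fingers measure 114 mm over their backs; the gripper's body (76 mm by 85 mm) begins 54 mm behind the grasp point. The pads swing forward as they close: fully open they stand 13 mm farther back than shut.
Start: joints at [59.908, 7.471, 85.268, -0, 87.261, -4.893], TCP at [255.435, 542.916, 231.292] pointing down, gripper open.
Joint ranges: [-169.43, 169.43], [-51.17, 129.36], [1.28, 143.12], [-76.62, 256.62], [0, 156.53], [-152.29, 152.29]. Speed limits (degrees/s): [136.94, 136.94, 159.86, 180, 180, 180].

INTERFACE

Orientations are given as [roll, pitch, yaw] about the fixed x, y, z axes, in that order (R = Rz(yaw) Ry(pitch) Rx(roll)).
In Python, from bench import monitor, cams, r gives the robot as it stands.
- The arm moves only by the tool jog_arm, never from a script. Its arguments are lists of equal length, an entry for each row: "offset": the shift along the tool's x, y, z in mm, a list of three; "delta_rot": the turn, a rotation vector about the tool's x, y, z in degrees, a list of three; "jaw": the opening in per cent of the stroke, from 0 (shut) to 100 (fully open). In form: {"offset": [[x, y, z], ...], "delta_rot": [[rx, ry, rz], ...], "jaw": [jaw, ...]}. A call has 1 to 20 rows; each row shifts and turns the pose as measured when the row begins, along the tool's axes as they then stand; what a row does not reach is not made up. A row lasts 1/10 s, in which the tool goes at most 50 mm and 8.59 degrees, less where a joint would pass 70% of its speed; a pose out of reach is approached as far as the arm can. A call is refused whole if a number of a shift passes 50 or a number of a turn 8.59, either way. A call with a gripper value outside its range is refused whole. The fingers move at their own pace and stop on an object; "newtons" is the grip in N (left out, the last holds). Time passes only in rows, so rows that do not move let the fingers close. It gives the time, the measured TCP pose, the force and the opening at its end, in the units of the state.
- monitor.sense(): the state, without advancing time (a new reading comes with each control period).
- cams.snapshot(name): name is "side" or "top"; returns (picture, depth): 400x640x3 uint8, red, green, blue; 400x640 float32, mm along the optical axis (not along the pixel's ray), 0 where there is no reading.
- cams.camera_model(name): a dict with "K" (3x3 intrinsics, pixels), "k1" (the pictures are not rectified: a ray, as slopes to the right and down, at radius r is drawn at 1 + k1 r^2 times it, then the intrinsics apply), "camera_from_world" (4x4, takes a point from world to camera coordinates). Camera axes: x right, y down, z forward; pixel columns grow to the right and rows downward; lengths in mm; the calibration is good to about 2 mm. A picture is of the moment at which its call begins. camera_model takes no time and is no camera call.
- r.hand_in(): hands the job in, once; it reports no verdict.
The state is a dict: "time": time; "joint_pos": joint angles; "qd": joint speeds; "joint_efforts": joint torques, N m; "tool_pos": TCP position; "tcp_rot": TCP orientation; "ft_force": force on the tool from outside, world axes, zero at the start; "wrist_torque": the same for the moment, N m; "finger_gap": finger opening in mm.
Only numpy, scipy, OpenCV 4.12 (cv2) and the standard library are available. Lean on these libraries where they do the work, as an engineer would, in place of code of your own. Each camera call takes 0.05 s, during which the arm holds its last target.

TASK

Put the gasket scraper away in the slanted blue tool block on the turntable: slide its blade, front edge first, all the way home into the one slot that is free, and let go of it. The other two slots have a broken stub stuck deep inside that cannot be seen, so feel which slot takes the whole blade. Leave all the other parts on the cart where they are.

Things in the scene. Friction and masses are not known exactly. Their poses are not given: they have to be found in the camera images.
- scraper: Gasket scraper, flat on the mat left or right of the turntable, blade roughly towards the robot; 0.13-0.26 kg. Orange handle x -65 to +45 mm, 24 wide, 20 high; steel blade x +45 to +145, 40 wide (last 12 mm: 32), 4 thick; undersides level. Origin: handle underside, 45 mm behind the blade's root, a good place to grip across the width. x to the blade's front edge, z up out of its top.
- blade_tip (a point): Middle of the blade's front edge, at half the blade's thickness (145 mm ahead of the scraper's origin, 2 mm above its underside).
- fixture: Locked, immovable aluminium turntable, 260 mm across, top 40 mm high, carrying a blue block with 3 slots side by side along y, 58 mm apart. Origin: centre of its underside on the mat; z up; x level, to the side where the slots open (away from the robot). The slots lead down at 30 degrees: the way in is (-0.866, 0, -0.5). A stowed scraper: its x that way, its z (-0.5, 0, 0.866), its y opposite.
- mouth_left (a point): Centre of the mouth of the slot on the fixture's +y side; (45, 58, 110) mm in the fixture's frame; axes as the fixture's. The slot is 46 mm wide and 7 high (square to its slope). Its floor and side walls stand out 15 mm beyond the mouth as an open-topped ledge; roof and floor plates 10 thick, walls between slots 12.
- end_left (a point): Centre of the full-depth end of the slot on the fixture's +y side, 75 mm down the slot from its mouth, same place whether free or blocked. One slot of the three (it varies) is free; in the others a fixed stub stops the blade 45 mm from the mouth. Home, the blade's root is 25 mm outside the mouth and the scraper stays when released.
- mouth_mid (a point): Centre of the mouth of the slot in the middle; (45, 0, 110) mm in the fixture's frame; axes as the fixture's. The slot is 46 mm wide and 7 high (square to its slope). Its floor and side walls stand out 15 mm beyond the mouth as an open-topped ledge; roof and floor plates 10 thick, walls between slots 12.
- end_mid (a point): Centre of the full-depth end of the slot in the middle, 75 mm down the slot from its mouth, same place whether free or blocked. One slot of the three (it varies) is free; in the others a fixed stub stops the blade 45 mm from the mouth. Home, the blade's root is 25 mm outside the mouth and the scraper stays when released.
- mouth_right (a point): Centre of the mouth of the slot on the fixture's -y side; (45, -58, 110) mm in the fixture's frame; axes as the fixture's. The slot is 46 mm wide and 7 high (square to its slope). Its floor and side walls stand out 15 mm beyond the mouth as an open-topped ledge; roof and floor plates 10 thick, walls between slots 12.
- end_right (a point): Centre of the full-depth end of the slot on the fixture's -y side, 75 mm down the slot from its mouth, same place whether free or blocked. One slot of the three (it varies) is free; in the others a fixed stub stops the blade 45 mm from the mouth. Home, the blade's root is 25 mm outside the mouth and the scraper stays when released.
- cylinder: Bystander: silver pneumatic cylinder lying down, 54 mm square heads, 146 mm long plus a 50 mm rod along its +x, origin under its middle. It may lie left or right of the turntable, opposite the scraper.
- cover: Bystander: upright clear polycarbonate valve cover, 50 x 70 x 85 mm high, origin centre of its underside.
- screw: Bystander: red anodized cushion screw standing on its head, 28 mm across, 32 mm high, origin centre of its underside.
- bracket: Bystander: L-shaped steel foot bracket, 70 x 50 mm, 55 mm high, origin centre of its underside.
- piston: Bystander: brass piston, 44 mm across, 30 mm high, origin centre of its underside.
- driver: Bystander: screwdriver lying on the mat across the far side, origin under its middle, x along it towards the tip.
There are look-alikes about, which are no part of the job. Of the things that look like the scraper, the smaller one is meant.

How it is judged (in metres and radians):
On the way:
1. the scraper is lifted clear of the mat (height (world z) of scraper above 0.05 m), for 0.2 s.
At the end, for the whole second after the job is handed in: The middle of the blade's front edge is within 9 mm of the inner end of a slot, the scraper lies along the slot (blade pointing 20 to 40 degrees below horizontal, square to the slot within 0.15 rad), released and at rest ((distance between blade_tip and end_left below 0.009 m or distance between blade_tip and end_mid below 0.009 m or distance between blade_tip and end_right below 0.009 m) and angle between the y axis of scraper and the y axis of fixture, either way round below 0.15 rad and angle between scraper's own x axis and vertical between 1.92 and 2.27 rad and linear speed of scraper below 0.02 m/s); the robot touches nothing.
It fails at once if a bystander (cylinder, cover, screw, bracket, piston, screwdriver) is moved by more than 25 mm (distance of any of cylinder, cover, screw, bracket, piston, driver from where it was at the start of the episode above 0.025 m).
It also fails if it takes over 72 s, if anything falls off the work surface, if the arm or the gripper's body presses on something with over 40 N, if the wrist force passes 120 N, or if a joint passes its speed limit or range.

## Working session

There is one attempt and no reset: what is moved stays moved. The work goes in short steps, Python scripts to look and compute and a tool call to move; the robot and the scene stay as the last step left them, time stands still between calls to the robot, and variables do not carry over. Pictures are saved under pics/ and viewed, and the job is handed in when it is done.

Besides the shell and the picture viewer there is one more tool, called by a JSON object that holds its "api" and its "payload". jog_arm: Moves the arm, as the interface text tells. Its arguments: {"type":"object","properties":{"offset":{"type":"array","items":{"type":"array","items":{"type":"number"}}},"delta_rot":{"type":"array","items":{"type":"array","items":{"type":"number"}}},"jaw":{"type":"array","items":{"type":"number"}},"newtons":{"type":"number"}},"required":["offset","delta_rot","jaw"]}

```bash
ls; mkdir -p pics
python3 - <<'E'
from bench import monitor,cams,r
import cv2,numpy as np
s=monitor.sense();print(s)
for n in("side","top"):
    p,d=cams.snapshot(n);cv2.imwrite(f"pics/{n}0.png",p[:,:,::-1]);np.save(f"{n}0.npy",d)
    m=cams.camera_model(n);print(n,m)
E
```

```text
pics
{'time': 0.0, 'joint_pos': array([ 5.99075417e+01,  7.51362365e+00,  8.53314945e+01,  8.60354784e-04,
        8.72629496e+01, -4.89477916e+00]), 'qd': array([ 0.01270612, -0.04080704, -0.05471255, -0.03137233,  0.00170125,
        0.0584903 ]), 'joint_efforts': array([ 5.76647544e-04, -5.69379365e+01, -5.00571299e+01, -9.44421799e-05,
        1.42968542e-02, -3.16426531e-05]), 'tool_pos': array([255.14860048, 542.41362824, 230.23869785]), 'tcp_rot': array([-1.79989923e+02,  1.07600325e-01,  6.48022885e+01]), 'ft_force': array([ 0.04991238, -0.76577311,  0.53692106]), 'wrist_torque': array([0.04062319, 0.01952111, 0.01005678]), 'finger_gap': 85.6365165528176}
side {'K': array([[446.36772085,   0.        , 321.76766106],
       [  0.        , 446.36772085, 210.36654567],
       [  0.        ,   0.        ,   1.        ]]), 'k1': -0.06384976393615373, 'camera_from_world': array([[-9.55015645e-01, -2.96539282e-01, -3.09395692e-03,
         5.02061709e+02],
       [-1.80050389e-01,  5.88085771e-01, -7.88503002e-01,
         1.78204357e+02],
       [ 2.35641626e-01, -7.52475634e-01, -6.15023124e-01,
         1.33115445e+03],
       [ 0.00000000e+00,  0.00000000e+00,  0.00000000e+00,
         1.00000000e+00]])}
top {'K': array([[394.47269703,   0.        , 319.21956571],
       [  0.        , 394.47269703, 200.27254321],
       [  0.        ,   0.        ,   1.        ]]), 'k1': -0.018991322730773898, 'camera_from_world': array([[ 2.45415375e-02, -9.99671162e-01,  7.43511874e-03,
        -9.47694844e+00],
       [-9.92668940e-01, -2.52487444e-02, -1.18198465e-01,
         5.70178800e+02],
       [ 1.18347324e-01, -4.47983937e-03, -9.92962155e-01,
         1.19000888e+03],
       [ 0.00000000e+00,  0.00000000e+00,  0.00000000e+00,
         1.00000000e+00]])}
```

View pics/top0.png

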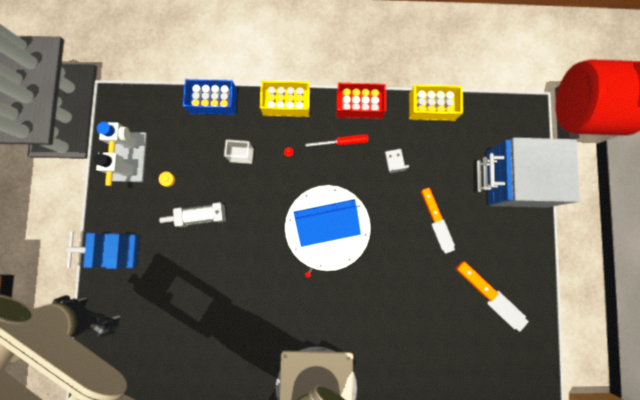

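View pics/side0.png

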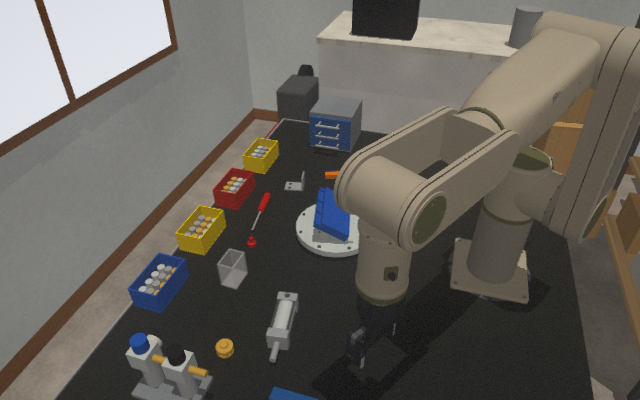

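```bash
cat > h.py <<'E'
import numpy as np,cv2
from bench import cams
def model(n):
    m=cams.camera_model(n);K=m["K"];D=np.array([m["k1"],0,0,0,0.]);return K,D,m["camera_from_world"]
def rays(n,uv):
    K,D,T=model(n)
    p=cv2.undistortPointsIter(np.array(uv,float).reshape(-1,1,2),K,D,None,None,(3,50,1e-12)).reshape(-1,2)
    d=np.c_[p,np.ones(len(p))];R=T[:3,:3];c=-R.T@T[:3,3];return c,d@R
def at_depth(n,uv,z):
    c,d=rays(n,uv);return c+d*np.array(z).reshape(-1,1)
def at_z(n,uv,z):
    c,d=rays(n,uv);return c+d*((z-c[2])/d[:,2])[:,None]
def proj(n,P):
    K,D,T=model(n);return cv2.projectPoints(np.array(P,float).reshape(-1,1,3),cv2.Rodrigues(T[:3,:3])[0],T[:3,3],K,D)[0].reshape(-1,2)
E
python3 - <<'E'
from h import *
im=cv2.imread("pics/top0.png");d=np.load("top0.npy")
hsv=cv2.cvtColor(im,cv2.COLOR_BGR2HSV)
def crop(n,x0,y0,x1,y1,f,name):
    cv2.imwrite(name,cv2.resize(im[y0:y1,x0:x1],None,fx=f,fy=f,interpolation=cv2.INTER_CUBIC))
crop("top",275,175,385,285,5,"pics/c1.png");crop("top",400,170,540,340,3.5,"pics/c2.png")
# scraper small
v,u=np.mgrid[0:400,0:640]
roi=(u>412)&(u<460)&(v>182)&(v<256)
bright=(im.max(2)>110)&roi
ora=bright&(hsv[...,1]>130); st=bright&~ora&(hsv[...,1]<90)
for nm,m in(("or",ora),("st",st)):
    uv=np.c_[u[m],v[m]];P=at_depth("top",uv,d[m]);print(nm,len(uv),"z",np.percentile(P[:,2],[5,50,95]))
    Q=at_z("top",uv,20 if nm=="or" else 4)
    (c,s,a)=cv2.minAreaRect(Q[:,:2].astype(np.float32));print(c,s,a,Q.mean(0))
    pc=np.linalg.svd(Q[:,:2]-Q[:,:2].mean(0))[2][0];print(np.degrees(np.arctan2(pc[1],pc[0])))
# disk: top z 40
roi=(u>275)&(u<385)&(v>175)&(v<285)
w=roi&(im.min(2)>150)
cn,_=cv2.findContours((w*255).astype(np.uint8),cv2.RETR_EXTERNAL,cv2.CHAIN_APPROX_NONE)
c=max(cn,key=len)[:,0];Q=at_z("top",c,40)[:,:2]
A=np.c_[2*Q,np.ones(len(Q))];b=(Q**2).sum(1)
for i in range(3):
    x=np.linalg.lstsq(A,b,rcond=None)[0];R=np.sqrt(x[2]+x[0]**2+x[1]**2)
    res=np.hypot(*(Q-x[:2]).T)-R;print("circle",x[:2],R,res.std());k=abs(res)<3;A,b,Q=A[k],b[k],Q[k]
bl=roi&(hsv[...,0]>95)&(hsv[...,0]<130)&(hsv[...,1]>120)
uv=np.c_[u[bl],v[bl]];P=at_depth("top",uv,d[bl]);P=P[d[bl]>0];np.save("blue.npy",P)
print(len(P),P.min(0),P.max(0))
E
```

```text
or 360 z [-2.60894145 17.35607517 22.85113961]
(568.6475219726562, -347.8694763183594) (110.92102813720703, 34.029579162597656) 22.504323959350586 [ 568.82560661 -347.90301091   20.        ]
-157.39643373438062
st 477 z [-2.90260252  2.26537414  7.68608908]
(509.5709533691406, -373.87506103515625) (190.46478271484375, 46.59261703491211) 22.285287857055664 [ 471.0717434  -389.62022752    4.        ]
-158.03650080621807
circle [487.27818565 -21.97528325] 129.93716377743164 0.8486534605835668
circle [487.27818565 -21.97528325] 129.93716377743164 0.8486534605835668
circle [487.27818565 -21.97528325] 129.93716377743164 0.8486534605835668
2180 [ 430.77636713 -115.50920719   71.6612056 ] [564.23521317  76.97469682 126.2850657 ]
```

View pics/c1.png

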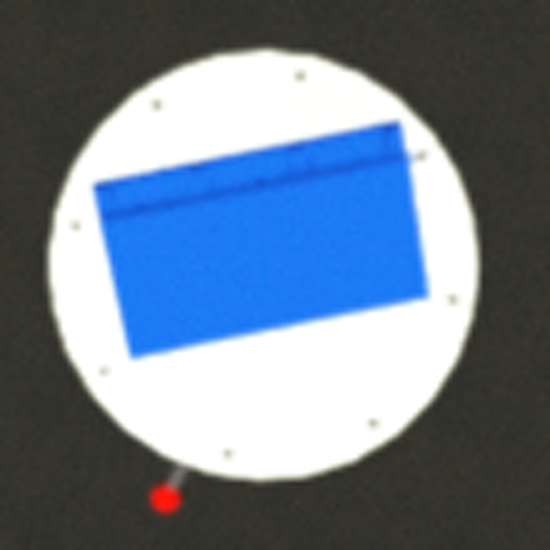

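View pics/c2.png

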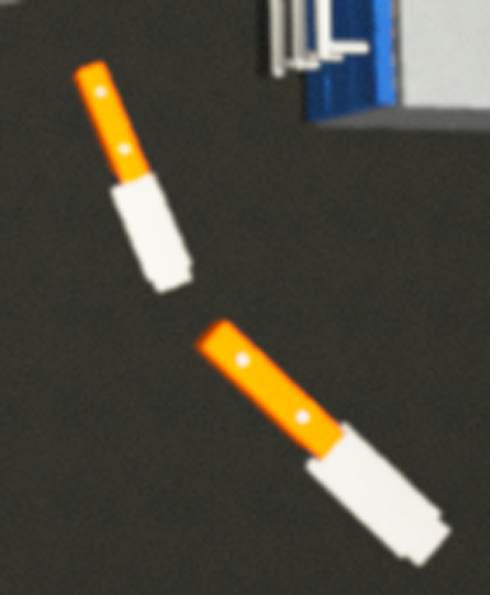

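Run:
```python
from h import *
from scipy.optimize import minimize
im=cv2.imread("pics/top0.png").astype(float)
# blue-ness soft: saturation-like measure
x0,y0,x1,y1=280,180,380,280
c=im[y0:y1,x0:x1]; s=(c[...,0]-c[...,2]); s=np.clip(s/np.percentile(s,97),0,1); s=np.clip((s-0.1)/0.5,0,1)
S=8
th=np.radians(30);a=np.array([.866,0,.5]);n=np.array([-.5,0,.866])
def mask(p):
    X,Y,yaw,L=p;R=np.array([[np.cos(yaw),-np.sin(yaw),0],[np.sin(yaw),np.cos(yaw),0],[0,0,1]])
    M=np.zeros(((y1-y0)*S,(x1-x0)*S),np.uint8)
    m=np.array([45,0,110.])
    for (f,b,h) in((0,-L,13.5),(15,0,3.5),(15,-L,-13.5)):
        q=[m+a*f+n*h+[0,w,0] for w in(-93,93)]+[m+a*b+n*h+[0,w,0] for w in(93,-93)]
        uv=proj("top",np.array(q)@R.T+[X,Y,0])
        cv2.fillConvexPoly(M,np.round(((uv-[x0,y0]+.5)*S-.5)*16).astype(np.int32),1,shift=4)
    return cv2.resize(M.astype(np.float32),(x1-x0,y1-y0),interpolation=cv2.INTER_AREA)
f=lambda p:((mask(p)-s)**2).sum()
best=None
for y in(0.1,0.2,0.3):
    p0=np.array([487,-22,-y,100]) if 0 else np.array([487,-22,y,85.])
    r=minimize(f,p0,method="Nelder-Mead",options=dict(initial_simplex=p0+np.r_[np.zeros((1,4)),np.diag([5,5,.08,8])],maxiter=400));print(r.x,np.degrees(r.x[2]),r.fun)
    best=r if best is None or r.fun<best.fun else best
p=best.x;mm=mask(p);v=np.hstack([s,mm,abs(s-mm)]);cv2.imwrite("pics/fit.png",cv2.resize(v*255,None,fx=2.6,fy=2.6,interpolation=0))
P=np.load("blue.npy")
R=np.array([[np.cos(p[2]),-np.sin(p[2]),0],[np.sin(p[2]),np.cos(p[2]),0],[0,0,1]])
F=(P-[p[0],p[1],0])@R-[45,0,110]
k=(F@a<-8)&(F@a>-80);print("h over roof",np.median((F@n)[k]),"slope",np.polyfit(F[k]@a,F[k]@n,1))
# scraper refined
```

```text
[ 4.85300269e+02 -2.32823775e+01  2.27873687e-01  8.94307864e+01] 13.056200519960761 34.99293712206595
[ 4.85353037e+02 -2.25570299e+01  2.28507372e-01  8.98206011e+01] 13.092507991668427 35.70752284454302
[ 4.85030694e+02 -2.30700031e+01  2.28608201e-01  8.91180438e+01] 13.098285095645892 35.05955884296618
h over roof 11.877260001830875 slope [-2.69958393e-03  1.17208876e+01][ WARN:0@2.919] global loadsave.cpp:1063 imwrite_ Unsupported depth image for selected encoder is fallbacked to CV_8U.
```

View pics/fit.png

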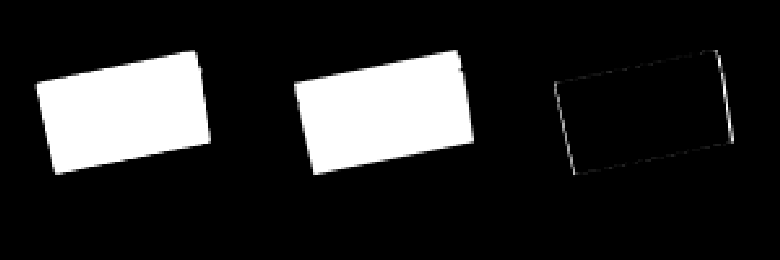

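```bash
cat > scr.py <<'E'
from h import *
from scipy.optimize import minimize
def fit(pic,p0,box):
    im=cv2.imread(pic).astype(float)
    x0,y0,x1,y1=box
    c=im[y0:y1,x0:x1]; s=np.clip((c.max(2)-60)/130,0,1)
    S=8
    def mask(p):
        X,Y,yaw=p;R=np.array([[np.cos(yaw),-np.sin(yaw)],[np.sin(yaw),np.cos(yaw)]])
        M=np.zeros(((y1-y0)*S,(x1-x0)*S),np.uint8)
        for (a,b,w,z) in((-65,45,12,20),(-65,45,12,0),(45,133,20,4),(133,145,16,4)):
            q=np.array([[a,-w],[a,w],[b,w],[b,-w]])@R.T+[X,Y]
            uv=proj("top",np.c_[q,np.full(4,z)])
            cv2.fillConvexPoly(M,np.round(((uv-[x0,y0]+.5)*S-.5)*16).astype(np.int32),1,shift=4)
        return cv2.resize(M.astype(np.float32),(x1-x0,y1-y0),interpolation=cv2.INTER_AREA)
    f=lambda p:((mask(p)-s)**2).sum()
    p0=np.array(p0)
    r=minimize(f,p0,method="Nelder-Mead",options=dict(initial_simplex=p0+np.r_[np.zeros((1,3)),np.diag([5,5,.05])]))
    mm=mask(r.x);cv2.imwrite("pics/fits.png",(255*cv2.resize(np.hstack([s,mm,abs(s-mm)]),None,fx=4,fy=4,interpolation=0)).astype(np.uint8))
    return r.x,np.degrees(r.x[2]),r.fun
if __name__=="__main__":
    print(fit("pics/top0.png",[559.4,-351.7,np.radians(-157.5)],(412,180,464,260)))
E
python3 scr.py
```

```text
(array([ 557.9828281 , -355.52794915,   -2.76244944]), np.float64(-158.27669389212056), np.float64(45.03203003651997))
```

View pics/fits.png

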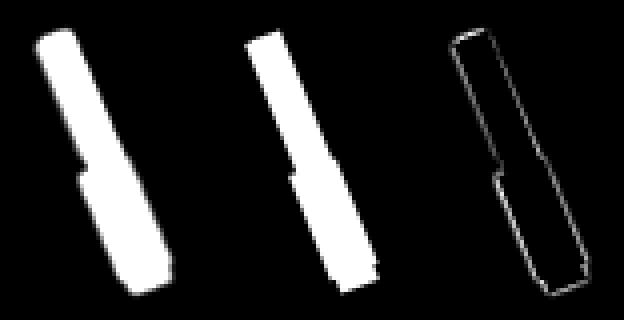

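{"api": "jog_arm", "payload": {"offset": [[-34,33,0],[-34,33,0],[-34,33,0],[-34,33,0],[-34,33,0],[-34,33,0],[-34,33,0],[-34,33,0],[-34,33,0],[-34,33,0],[-34,33,0],[-34,33,0],[-34,33,0],[-34,33,0],[-34,33,0],[-34,33,0],[-34,33,0],[-34,33,0],[-34,33,0],[0,0,0]], "delta_rot": [[0,0,0],[0,0,0],[0,0,0],[0,0,0],[0,0,0],[0,0,0],[0,0,0],[0,0,0],[0,0,0],[0,0,0],[0,0,0],[0,0,0],[0,0,0],[0,0,0],[0,0,0],[0,0,0],[0,0,0],[0,0,0],[0,0,0],[0,0,0]], "jaw": [100,100,100,100,100,100,100,100,100,100,100,100,100,100,100,100,100,100,100,100]}}

```text
time: 2.1
tool_pos: [551.8, -343.2, 219.7]
tcp_rot: [-179.5, 0.5, 65.1]
ft_force: [-0.9, 0.6, -1.2]
finger_gap: 85.2
```

{"api": "jog_arm", "payload": {"offset": [[0,0,0],[0,0,0],[0,0,0],[0,0,0],[0,0,0],[0,0,0],[0,0,0],[0,0,0],[0,0,0],[0,0,0],[0,0,0],[0,0,0],[0,0,0],[0,0,0],[0,0,0],[0,0,0],[0,0,0]], "delta_rot": [[0,0,8.5],[0,0,8.5],[0,0,8.5],[0,0,8.5],[0,0,8.5],[0,0,8.5],[0,0,8.5],[0,0,8.5],[0,0,8.5],[0,0,8.5],[0,0,8.5],[0,0,8.5],[0,0,8.5],[0,0,8.5],[0,0,8.5],[0,0,5.9],[0,0,0]], "jaw": [100,100,100,100,100,100,100,100,100,100,100,100,100,100,100,100,100]}}

```text
time: 3.8
tool_pos: [546.5, -335.6, 208.3]
tcp_rot: [178.7, 1.1, -70.3]
ft_force: [-0.7, -1.2, 0.2]
finger_gap: 85.3
```

```bash
cat > st.py <<'E'
from h import *
from bench import monitor
from scipy.spatial.transform import Rotation as Ro
s=monitor.sense()
T=s['tool_pos'];R=Ro.from_euler('xyz',s['tcp_rot'],degrees=True)
def to(p,Rt=None):
    print("t",s['time'],"T",T.round(1),"rot",s['tcp_rot'].round(2),"F",s['ft_force'].round(1),"M",s['wrist_torque'].round(2),"gap",round(s['finger_gap'],1),"q",s['joint_pos'].round(0))
    print("offset tool",R.inv().apply(np.array(p)-T).round(1))
    if Rt is not None: print("rotvec tool",np.degrees((R.inv()*Rt).as_rotvec()).round(2))
E
python3 - <<'E'
from st import *
to([558,-355.5,60],Ro.from_euler('xyz',[180,0,-68.3],degrees=True))
p,d=cams.snapshot("side");cv2.imwrite("pics/side1.png",p[:,:,::-1]);np.save("side1.npy",d)
E
```

```text
t 3.8 T [ 546.5 -335.6  208.3] rot [178.7    1.12 -70.28] F [-0.7 -1.2  0.2] M [-0.03 -0.04  0.04] gap 85.3 q [-36.  16.  78.  -0.  88.  34.]
offset tool [ 25.5  -7.4 147.7]
rotvec tool [ 1.28  1.14 -1.96]
```

View pics/side1.png

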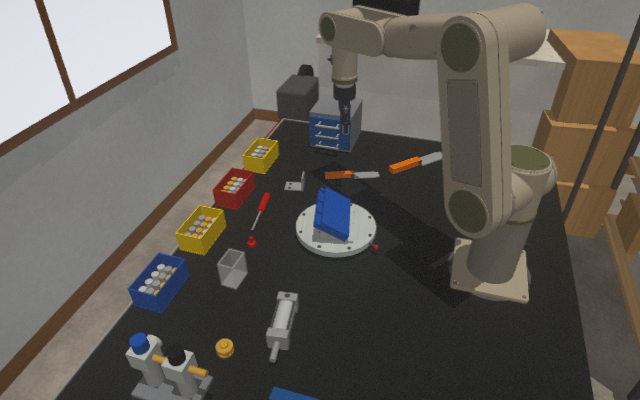

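Run:
```python
from h import *
im=cv2.imread("pics/side1.png")
x0,y0,x1,y1=285,180,390,265
cv2.imwrite("pics/c3.png",cv2.resize(im[y0:y1,x0:x1],None,fx=7,fy=7,interpolation=cv2.INTER_CUBIC))
hs=cv2.cvtColor(im,cv2.COLOR_BGR2HSV)
# overlay predicted
def pts(X,Y,yaw):
    a=np.array([.866,0,.5]);n=np.array([-.5,0,.866]);m=np.array([45,0,110.]);yaw=np.radians(yaw)
    R=np.array([[np.cos(yaw),-np.sin(yaw),0],[np.sin(yaw),np.cos(yaw),0],[0,0,1]])
    L=[]
    for y in(-58,0,58):
        for (f,h) in((0,3.5),(0,-3.5),(15,-3.5)):
            L.append([m+a*f+n*h+[0,y+w,0] for w in(-23,23)])
    L.append([m+n*13.5+[0,w,0] for w in(-93,93)]);L.append([m+a*-89.5+n*13.5+[0,w,0] for w in(-93,93)])
    L.append([m+n*13.5+[0,93,0],m+a*-89.5+n*13.5+[0,93,0]])
    t=np.linspace(0,2*np.pi,60);C=np.c_[130*np.cos(t),130*np.sin(t),np.full(60,40)];L+= [[C[i],C[i+1]] for i in range(59)]
    return (np.array(L).reshape(-1,3)@R.T+[X,Y,0])
big=cv2.resize(im[y0:y1,x0:x1],None,fx=7,fy=7,interpolation=cv2.INTER_CUBIC)
q=(proj("side",pts(486.3,-22.5,13.07))-[x0,y0]+.5)*7
for i in range(0,len(q),2): cv2.line(big,tuple(map(int,q[i])),tuple(map(int,q[i+1])),(0,255,255) if i<18 else (0,0,255),1)
cv2.imwrite("pics/c4.png",big)
```

```text
(no output)
```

View pics/c3.png

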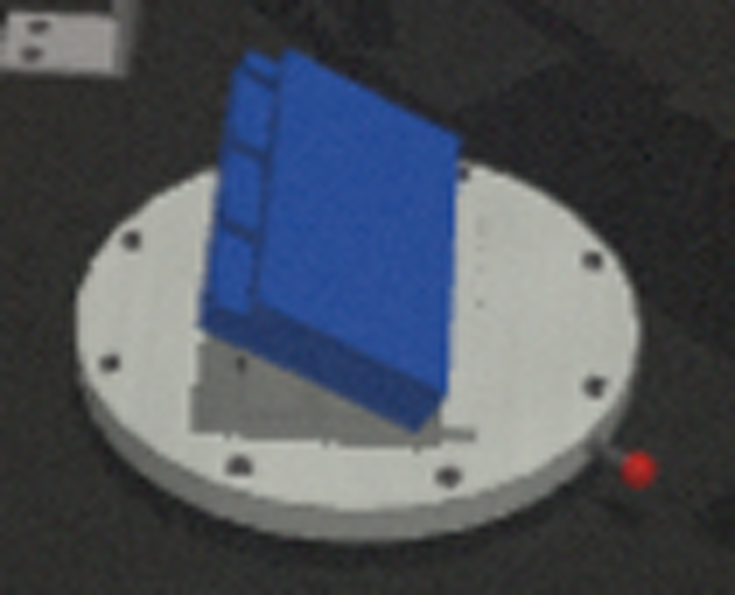

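View pics/c4.png

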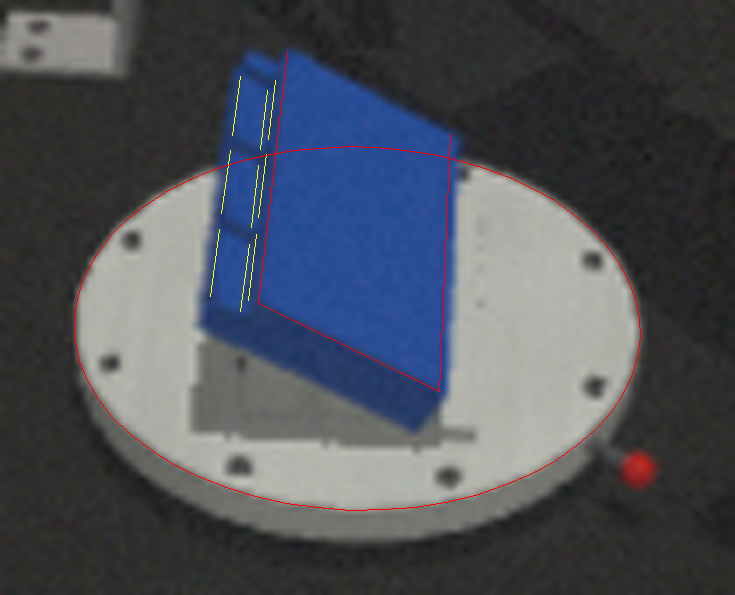

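{"api": "jog_arm", "payload": {"offset": [[13,-4,40],[12,-3,40],[0,0,40],[0,0,0]], "delta_rot": [[1.3,1.1,-2],[0,0,0],[0,0,0],[0,0,0]], "jaw": [100,100,100,70]}}

```text
time: 4.25
tool_pos: [563.0, -356.5, 87.2]
tcp_rot: [-179.8, -0.2, -67.1]
ft_force: [-1.8, 0.3, -1.5]
finger_gap: 73.3
```

Run:
```python
from st import *
to([558,-355.5,3],Ro.from_euler('xyz',[180,0,-68.3],degrees=True))
```

```text
t 4.25 T [ 563.  -356.5   87.2] rot [-179.77   -0.23  -67.1 ] F [-1.8  0.3 -1.5] M [0.02 0.07 0.01] gap 73.3 q [-37.  23.  82.   0.  74.  30.]
offset tool [-3.2  4.5 84.2]
rotvec tool [-0.23 -0.22  1.2 ]
```

{"api": "jog_arm", "payload": {"offset": [[-3,4,30],[0,0,25],[0,0,12],[0,0,0]], "delta_rot": [[0,0,1.2],[0,0,0],[0,0,0],[0,0,0]], "jaw": [70,70,60,60]}}

```text
time: 4.65
tool_pos: [560.9, -356.7, 25.1]
tcp_rot: [-179.6, -0.5, -67.8]
ft_force: [-0.4, 0.9, -0.2]
finger_gap: 51.2
```

Run:
```python
from st import *
to([558,-355.5,4],Ro.from_euler('xyz',[180,0,-68.3],degrees=True))
```

```text
t 4.65 T [ 560.9 -356.7   25.1] rot [-179.62   -0.46  -67.84] F [-0.4  0.9 -0.2] M [-0.01  0.04  0.01] gap 51.2 q [-37.  27.  85.   0.  68.  31.]
offset tool [-2.3  2.4 21.1]
rotvec tool [-0.38 -0.46  0.47]
```

{"api": "jog_arm", "payload": {"offset": [[-2,2,12],[0,0,7],[0,0,0],[0,0,0],[0,0,0],[0,0,0],[0,0,0],[0,0,0]], "delta_rot": [[-0.4,-0.4,0.5],[0,0,0],[0,0,0],[0,0,0],[0,0,0],[0,0,0],[0,0,0],[0,0,0]], "jaw": [50,50,30,0,0,0,0,0], "newtons": 100}}

```text
time: 5.45
tool_pos: [562.1, -358.1, 12.2]
tcp_rot: [-179.8, -0.5, -68.3]
ft_force: [0.3, -0.5, -1.3]
finger_gap: 20.9
```

Run:
```python
from st import *
to([558,-355.5,4],Ro.from_euler('xyz',[180,0,-68.3],degrees=True))
```

```text
t 5.45 T [ 562.1 -358.1   12.2] rot [-179.78   -0.47  -68.26] F [ 0.3 -0.5 -1.3] M [ 0.04 -0.07 -0.01] gap 20.9 q [-37.  28.  84.  -0.  67.  31.]
offset tool [-4.   2.9  8.2]
rotvec tool [-0.22 -0.47  0.04]
```

{"api": "jog_arm", "payload": {"offset": [[0,0,0],[0,0,0],[0,0,0]], "delta_rot": [[0,0,0],[0,0,0],[0,0,0]], "jaw": [55,55,55]}}

```text
time: 5.75
tool_pos: [562.4, -358.3, 12.7]
tcp_rot: [-179.8, -0.5, -68.3]
ft_force: [0.3, -0.8, -0.2]
finger_gap: 47.0
```

Run:
```python
from st import *
from scr import fit
to([558,-355.5,4],Ro.from_euler('xyz',[180,0,-68.3],degrees=True))
p,d=cams.snapshot("top");cv2.imwrite("pics/top2.png",p[:,:,::-1])
p,d=cams.snapshot("side");p=p[:,:,::-1];cv2.imwrite("pics/side2.png",cv2.resize(p[100:220,260:460],None,fx=4,fy=4,interpolation=cv2.INTER_CUBIC))
```

```text
t 5.75 T [ 562.4 -358.3   12.7] rot [-179.75   -0.5   -68.26] F [ 0.3 -0.8 -0.2] M [ 0.03 -0.05 -0.03] gap 47.0 q [-37.  28.  84.  -0.  67.  31.]
offset tool [-4.3  3.1  8.7]
rotvec tool [-0.25 -0.5   0.04]
```

View pics/side2.png

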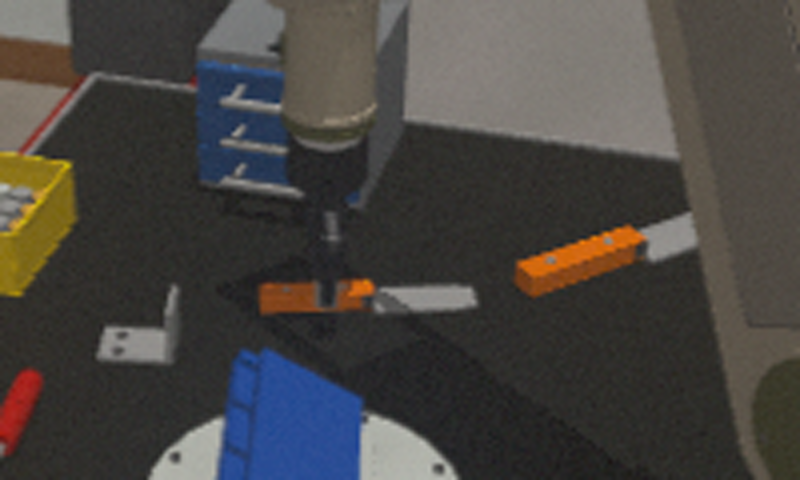

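View pics/top2.png

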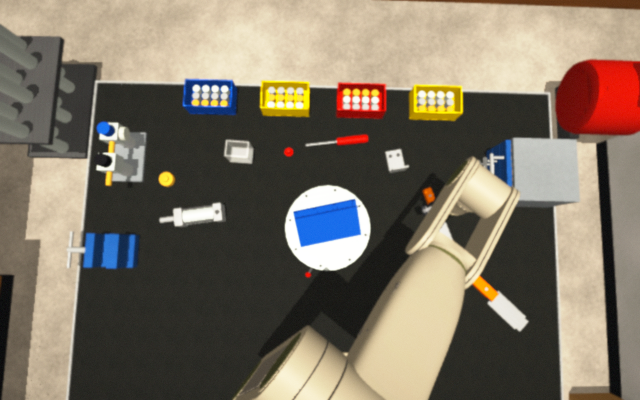

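{"api": "jog_arm", "payload": {"offset": [[-4,3,9],[0,0,2],[0,0,0]], "delta_rot": [[0,0,0],[0,0,0],[0,0,0]], "jaw": [55,55,55]}}

```text
time: 6.15
tool_pos: [557.8, -355.6, 0.7]
tcp_rot: [-179.8, -0.5, -68.3]
ft_force: [0.8, 0.8, 0.5]
finger_gap: 46.8
```

Run:
```python
from st import *
to([558,-355.5,4],Ro.from_euler('xyz',[180,0,-68.3],degrees=True))
```

```text
t 6.15 T [ 557.8 -355.6    0.7] rot [-179.75   -0.51  -68.26] F [0.8 0.8 0.5] M [-0.04 -0.07  0.02] gap 46.8 q [-37.  28.  86.  -0.  66.  31.]
offset tool [ 0.  -0.2 -3.3]
rotvec tool [-0.25 -0.51  0.04]
```

{"api": "jog_arm", "payload": {"offset": [[0,0,-2],[0,0,0],[0,0,0],[0,0,0],[0,0,0],[0,0,0],[0,0,0]], "delta_rot": [[0,0,0],[0,0,0],[0,0,0],[0,0,0],[0,0,0],[0,0,0],[0,0,0]], "jaw": [40,30,20,0,0,0,0], "newtons": 110}}

```text
time: 6.85
tool_pos: [557.9, -355.7, 3.0]
tcp_rot: [-179.7, -0.5, -68.3]
ft_force: [-0.5, 0.6, -0.5]
finger_gap: 21.6
```

{"api": "jog_arm", "payload": {"offset": [[0,0,-20],[0,0,-30],[0,0,-30],[0,0,-30],[0,0,0]], "delta_rot": [[0,0,0],[0,0,0],[0,0,0],[0,0,0],[0,0,0]], "jaw": [0,0,0,0,0]}}

```text
time: 7.35
tool_pos: [554.9, -353.1, 112.8]
tcp_rot: [-180.0, -0.1, -68.3]
ft_force: [1.2, -1.0, -0.5]
finger_gap: 21.6
```

Run:
```python
from st import *
to([558,-355.5,4],Ro.from_euler('xyz',[180,0,-68.3],degrees=True))
p,d=cams.snapshot("side");p=p[:,:,::-1];cv2.imwrite("pics/side3.png",cv2.resize(p[80:220,260:460],None,fx=4,fy=4,interpolation=cv2.INTER_CUBIC))
```

```text
t 7.35 T [ 554.9 -353.1  112.8] rot [-1.7995e+02 -1.5000e-01 -6.8270e+01] F [ 1.2 -1.  -0.5] M [-0.03 -0.1  -0.05] gap 21.6 q [-37.  21.  83.  -0.  77.  31.]
offset tool [  3.1  -1.9 108.8]
rotvec tool [-0.05 -0.15  0.03]
```

View pics/side3.png

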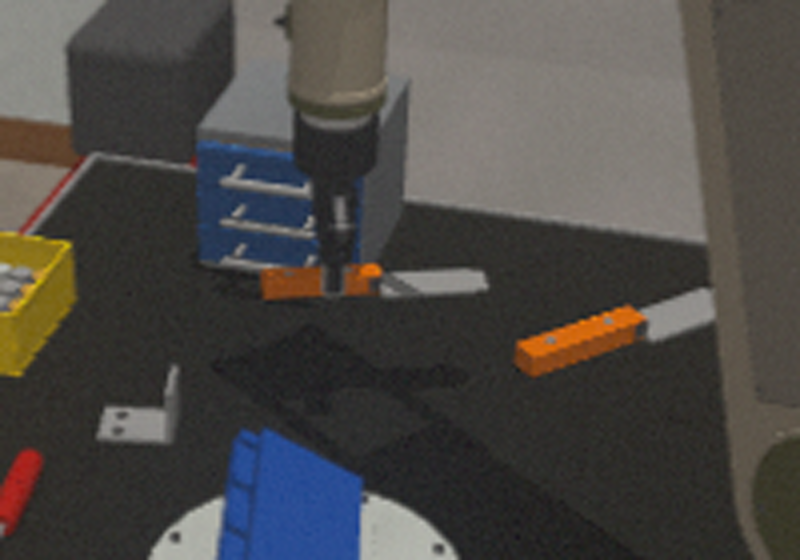

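```bash
cat > tgt.py <<'E'
from st import *
FX,FY,FW=486.3,-22.5,13.07
RF=Ro.from_euler('z',FW,degrees=True)
Rt=RF*Ro.from_matrix(np.array([[0,-1,0],[-.8660254,0,-.5],[.5,0,-.8660254]]).T)
TIP=np.array([0,145,1.])
def tcp(slot,s_,h,dy=0):
    """slot y offset, depth, height normal to floor"""
    m=np.array([45,slot+dy,110])+s_*np.array([-.866,0,-.5])+h*np.array([-.5,0,.866])
    return np.array([FX,FY,0])+RF.apply(m)-Rt.apply(TIP)
def where(slot):
    tip=T+R.apply(TIP)
    f=RF.inv().apply(tip-[FX,FY,0])-[45,slot,110]
    print("tip s %.1f dy %.1f h %.1f"%(f@[-.866,0,-.5],f[1],f@[-.5,0,.866]))
    e=np.degrees((Rt.inv()*R).as_rotvec());print("rot err tool",e.round(2))
    # force in tool frame
    print("F tool",R.inv().apply(s['ft_force']).round(1))
E
python3 - <<'E'
from tgt import *
print(np.linalg.det(Rt.as_matrix()),Rt.as_euler('xyz',degrees=True),Rt.as_matrix().round(2))
p=tcp(0,-60,30);print(p); to(p,Rt);where(0)
E
```

```text
1.0000000000000007 [-1.50000000e+02 -1.27222187e-14 -7.69300000e+01] [[ 0.23 -0.84  0.49]
 [-0.97 -0.2   0.11]
 [ 0.   -0.5  -0.87]]
[687.97037407  24.3188671  239.34602553]
t 7.4 T [ 553.8 -352.2  110. ] rot [ 1.7995e+02  2.0000e-02 -6.8260e+01] F [ 0.6 -0.3 -1.7] M [ 0.02 -0.02 -0.02] gap 21.1 q [-37.  21.  83.  -0.  77.  31.]
offset tool [-300.1 -263.9 -129.5]
rotvec tool [29.99  2.28  8.46]
tip s 171.1 dy -358.3 h 97.8
rot err tool [-29.99  -2.28  -8.46]
F tool [ 0.5 -0.5  1.7]
```

{"api": "jog_arm", "payload": {"offset": [[0,0,-35],[0,0,-35],[0,0,-35],[0,0,-30],[0,0,0],[0,0,0],[0,0,0],[0,0,0],[0,0,0]], "delta_rot": [[0,0,0],[0,0,0],[0,0,0],[0,0,0],[7.5,0.6,2.1],[7.5,0.6,2.1],[7.5,0.6,2.1],[7.5,0.6,2.1],[0,0,0]], "jaw": [0,0,0,0,0,0,0,0,0]}}

```text
time: 8.3
tool_pos: [549.6, -346.5, 227.7]
tcp_rot: [-150.0, 1.2, -77.3]
ft_force: [-0.4, 0.0, -2.8]
finger_gap: 21.4
```

Run:
```python
from tgt import *
p=tcp(0,-60,30);print(p); to(p,Rt);where(0)
```

```text
[687.97037407  24.3188671  239.34602553]
t 8.3 T [ 549.6 -346.5  227.7] rot [-149.95    1.23  -77.27] F [-0.4  0.  -2.8] M [-0.1   0.43  0.05] gap 21.4 q [-52.   0.  98.  29.  71.  19.]
offset tool [-331.4 -189.8  104.6]
rotvec tool [-0.05  0.9  -0.91]
tip s 135.2 dy -327.6 h 129.1
rot err tool [ 0.05 -0.9   0.91]
F tool [-0.1  1.8  2.3]
```

{"api": "jog_arm", "payload": {"offset": [[-39,-24,12],[-39,-24,12],[-39,-24,12],[-39,-24,12],[-39,-24,12],[-39,-24,12],[-39,-24,12],[-39,-20,12],[0,0,0],[0,0,0]], "delta_rot": [[0,0.9,-0.9],[0,0,0],[0,0,0],[0,0,0],[0,0,0],[0,0,0],[0,0,0],[0,0,0],[0,0,0],[0,0,0]], "jaw": [0,0,0,0,0,0,0,0,0,0]}}

```text
time: 9.3
tool_pos: [688.1, 19.8, 227.4]
tcp_rot: [-151.7, -0.3, -76.8]
ft_force: [-0.0, -0.2, -2.3]
finger_gap: 21.6
```

Run:
```python
from tgt import *
p=tcp(0,-8,12);print(p); to(p,Rt);where(0)
p,d=cams.snapshot("side");p=p[:,:,::-1];cv2.imwrite("pics/side4.png",cv2.resize(p[100:260,240:440],None,fx=4,fy=4,interpolation=cv2.INTER_CUBIC));np.save("side4.npy",d);cv2.imwrite("pics/side4f.png",p)
p,d=cams.snapshot("top");p=p[:,:,::-1];cv2.imwrite("pics/top4.png",p)
```

```text
[652.87180075  16.17054365 197.75802553]
t 9.3 T [688.1  19.8 227.4] rot [-151.66   -0.25  -76.79] F [-0.  -0.2 -2.3] M [-0.15  0.31 -0.02] gap 21.6 q [ -8.  -3. 101.  12.  56.  65.]
offset tool [-4.7 45.   9.4]
rotvec tool [ 1.66 -0.16  0.24]
tip s -53.3 dy -5.1 h 24.3
rot err tool [-1.66  0.16 -0.24]
F tool [0.2 1.1 2. ]
```

View pics/side4.png

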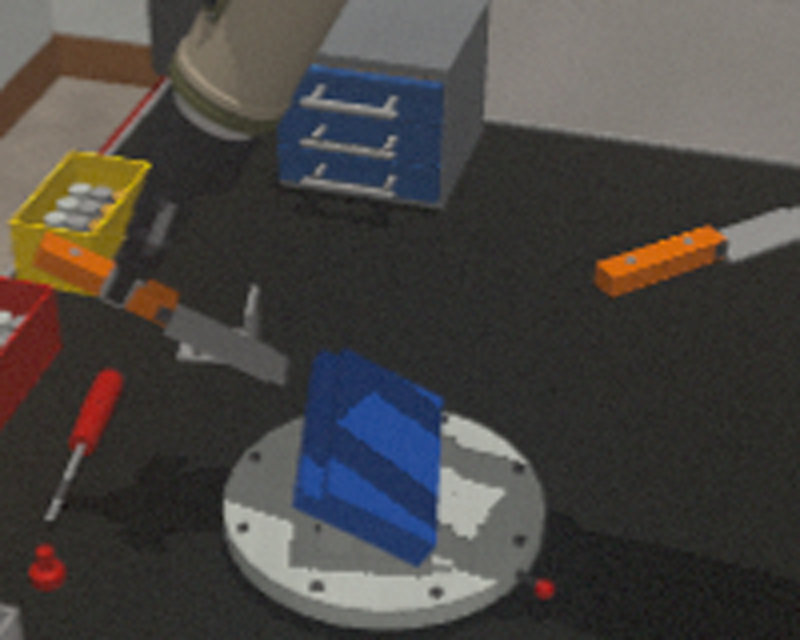

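View pics/top4.png

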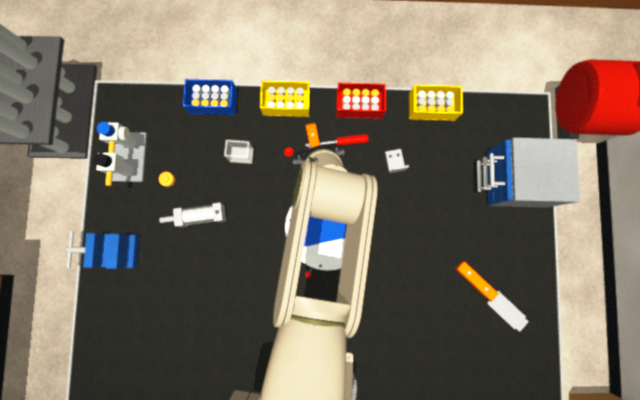

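```bash
cat > ov.py <<'E'
from tgt import *
def overlay(pic,out,box=(240,100,440,260),f=4):
    im=cv2.imread(pic) if isinstance(pic,str) else pic
    x0,y0,x1,y1=box;big=cv2.resize(im[y0:y1,x0:x1],None,fx=f,fy=f,interpolation=cv2.INTER_CUBIC)
    for (a,b,w,z) in((-65,45,12,0),(-65,45,12,20),(45,133,20,0),(45,133,20,4),(133,145,16,4)):
        q=np.array([[w*i,xx,3-z] for i,xx in((-1,a),(1,a),(1,b),(-1,b))],float)
        uv=(proj("side",T+R.apply(q))-[x0,y0]+.5)*f
        cv2.polylines(big,[uv.astype(int)],True,(0,255,0),1)
    cv2.imwrite(out,big)
E
python3 - <<'E'
from ov import *
overlay("pics/side4f.png","pics/ov4.png",(240,140,330,210),8)
E
```

```text
(no output)
```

View pics/ov4.png

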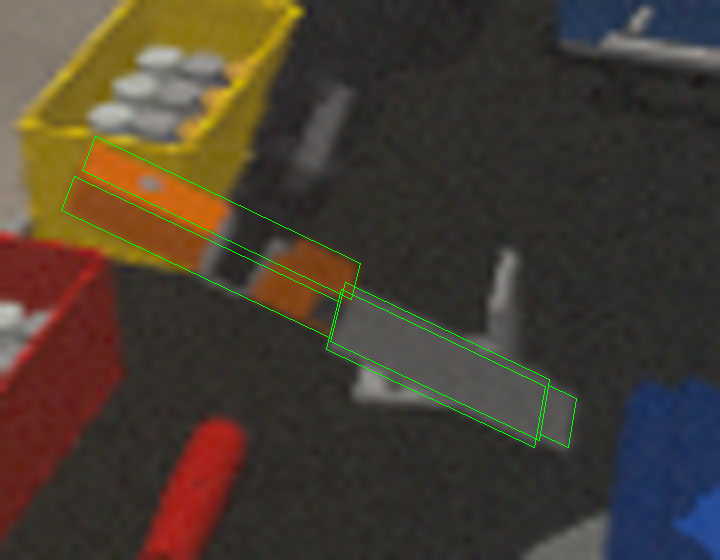

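{"api": "jog_arm", "payload": {"offset": [[-5,0,0],[0,15,4],[0,14,3],[0,10,0],[0,0,0]], "delta_rot": [[1.7,-0.2,0.2],[0,0,0],[0,0,0],[0,0,0],[0,0,0]], "jaw": [0,0,0,0,0]}}

```text
time: 9.9
tool_pos: [656.0, 8.6, 200.4]
tcp_rot: [-150.1, -0.1, -77.5]
ft_force: [-0.2, -0.4, -1.7]
finger_gap: 21.2
```

Run:
```python
from ov import *
p=tcp(0,-8,4);print(p); to(p,Rt);where(0)
p,d=cams.snapshot("side");p=p[:,:,::-1].copy();cv2.imwrite("pics/s5f.png",p);overlay(p,"pics/ov5.png",(260,150,360,220),8)
```

```text
[656.76817878  17.07510886 190.83002553]
t 9.9 T [656.    8.6 200.4] rot [-1.5007e+02 -9.0000e-02 -7.7490e+01] F [-0.2 -0.4 -1.7] M [-0.09  0.28  0.  ] gap 21.2 q [-10.  -9. 110.  14.  52.  62.]
offset tool [-8.1  2.6  9.6]
rotvec tool [ 0.07 -0.36 -0.44]
tip s -10.5 dy -7.0 h 13.8
rot err tool [-0.07  0.36  0.44]
F tool [0.4 1.1 1.4]
```

View pics/ov5.png

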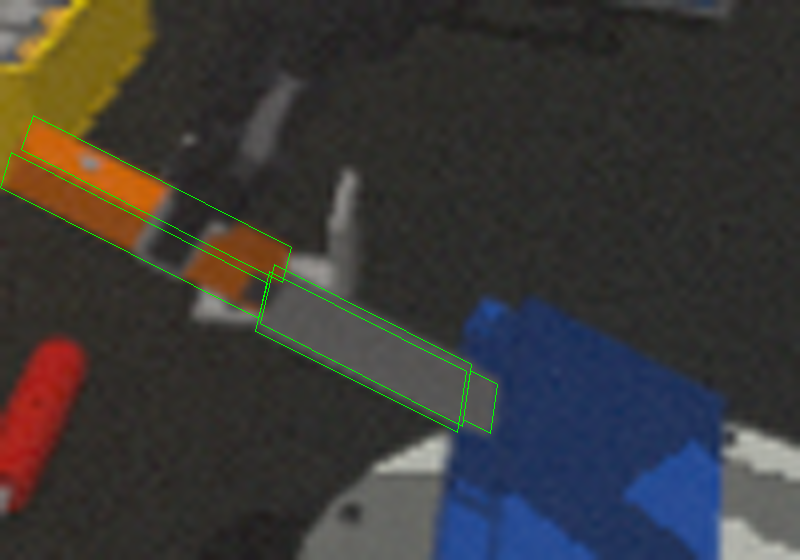

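{"api": "jog_arm", "payload": {"offset": [[-8,1,0],[0,0,0]], "delta_rot": [[0,-0.4,-0.4],[0,0,0]], "jaw": [0,0]}}

```text
time: 10.15
tool_pos: [655.0, 15.6, 202.1]
tcp_rot: [-149.9, 0.0, -77.0]
ft_force: [0.4, -0.3, -1.6]
finger_gap: 21.5
```

Run:
```python
from tgt import *
p=tcp(0,-8,4);print(p); to(p,Rt);where(0)
```

```text
[656.76817878  17.07510886 190.83002553]
t 10.15 T [655.   15.6 202.1] rot [-149.91    0.    -77.02] F [ 0.4 -0.3 -1.6] M [-0.12  0.29  0.  ] gap 21.5 q [ -9.  -9. 110.  14.  52.  62.]
offset tool [-1.   3.9 10.8]
rotvec tool [-0.09 -0.04 -0.08]
tip s -11.8 dy -0.8 h 14.6
rot err tool [0.09 0.04 0.08]
F tool [0.3 0.5 1.5]
```

{"api": "jog_arm", "payload": {"offset": [[-1,3,6],[0,1,4],[0,0,0]], "delta_rot": [[0,0,0],[0,0,0],[0,0,0]], "jaw": [0,0,0]}}

```text
time: 10.45
tool_pos: [657.4, 17.5, 191.9]
tcp_rot: [-149.8, -0.0, -77.0]
ft_force: [0.1, -0.4, -1.5]
finger_gap: 21.7
```

Run:
```python
from tgt import *
p=tcp(0,-8,0);print(p); to(p,Rt);where(0)
```

```text
[658.7163678   17.52739147 187.36602553]
t 10.45 T [657.4  17.5 191.9] rot [-1.498e+02 -5.000e-02 -7.697e+01] F [ 0.1 -0.4 -1.5] M [-0.07  0.31  0.04] gap 21.7 q [ -9.  -8. 110.  14.  50.  62.]
offset tool [0.3 1.2 4.6]
rotvec tool [-0.2  -0.06 -0.01]
tip s -9.2 dy 0.3 h 4.1
rot err tool [0.2  0.06 0.01]
F tool [0.4 0.8 1.3]
```

{"api": "jog_arm", "payload": {"offset": [[0,0,2],[0,0,1.5],[0,0,1],[0,0,1]], "delta_rot": [[-0.2,0,0],[0,0,0],[0,0,0],[0,0,0]], "jaw": [0,0,0,0]}}

```text
time: 10.85
tool_pos: [660.5, 18.5, 186.6]
tcp_rot: [-150.0, -0.0, -76.9]
ft_force: [0.6, -0.6, -2.0]
finger_gap: 21.4
```

Run:
```python
from tgt import *
p=tcp(0,-8,0); to(p,Rt);where(0)
```

```text
t 10.85 T [660.5  18.5 186.6] rot [-1.5004e+02 -4.0000e-02 -7.6940e+01] F [ 0.6 -0.6 -2. ] M [-0.06  0.33  0.08] gap 21.4 q [ -9.  -7. 110.  14.  50.  62.]
offset tool [ 0.5  1.3 -1.6]
rotvec tool [ 0.04 -0.04  0.01]
tip s -9.3 dy 0.5 h -1.5
rot err tool [-0.04  0.04 -0.01]
F tool [0.7 0.6 1.9]
```

{"api": "jog_arm", "payload": {"offset": [[0,0,1],[0,0,1]], "delta_rot": [[0,0,0],[0,0,0]], "jaw": [0,0]}}

```text
time: 11.05
tool_pos: [661.6, 18.6, 184.9]
tcp_rot: [-150.0, -0.0, -76.9]
ft_force: [-1.4, -0.6, 0.4]
finger_gap: 21.4
```

Run:
```python
from ov import *
p=tcp(0,-8,0); to(p,Rt);where(0)
print("Mtool",R.inv().apply(s['wrist_torque']).round(2))
p,d=cams.snapshot("side");p=p[:,:,::-1].copy();cv2.imwrite("pics/s6f.png",p);overlay(p,"pics/ov6.png",(260,150,360,220),8)
```

```text
t 11.05 T [661.6  18.6 184.9] rot [-1.5003e+02 -5.0000e-02 -7.6940e+01] F [-1.4 -0.6  0.4] M [-0.17  0.72 -0.11] gap 21.4 q [ -9.  -7. 110.  14.  50.  62.]
offset tool [ 0.4  1.5 -3.6]
rotvec tool [ 0.03 -0.05  0.01]
tip s -9.5 dy 0.4 h -3.6
rot err tool [-0.03  0.05 -0.01]
F tool [ 0.3  1.1 -1.1]
Mtool [-0.74  0.05  0.09]
```

View pics/ov6.png

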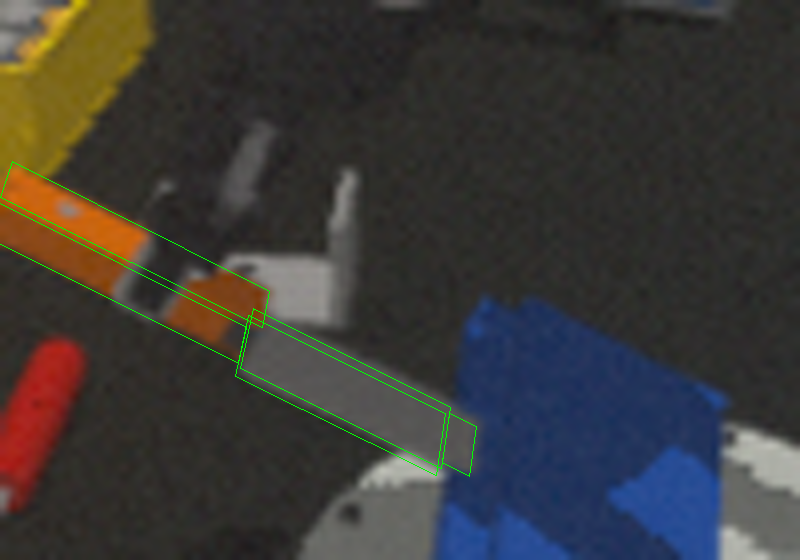

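{"api": "jog_arm", "payload": {"offset": [[0,0,-1.3],[0,4,0],[0,4,0],[0,4,0],[0,0,0]], "delta_rot": [[0,0,0],[0,0,0],[0,0,0],[0,0,0],[0,0,0]], "jaw": [0,0,0,0,0]}}

```text
time: 11.6
tool_pos: [649.8, 15.8, 179.5]
tcp_rot: [-150.0, -0.1, -76.9]
ft_force: [0.1, 0.2, -1.7]
finger_gap: 21.4
```

```bash
cat > w.py <<'E'
from tgt import *
import sys
sl=float(sys.argv[1])
p=tcp(sl,float(sys.argv[2]),float(sys.argv[3]),float(sys.argv[4]) if len(sys.argv)>4 else 0); to(p,Rt);where(sl)
print("Mtool",R.inv().apply(s['wrist_torque']).round(2))
E
python3 w.py 0 0 -2.2
```

```text
t 11.6 T [649.8  15.8 179.5] rot [-1.5003e+02 -5.0000e-02 -7.6950e+01] F [ 0.1  0.2 -1.7] M [-0.13  0.46 -0.04] gap 21.4 q [ -9.  -8. 112.  14.  49.  61.]
offset tool [ 0.4 -3.7 -0.1]
rotvec tool [ 0.03 -0.05  0.01]
tip s 3.7 dy 0.3 h -2.2
rot err tool [-0.03  0.05 -0.01]
F tool [-0.2  0.7  1.6]
Mtool [-0.48  0.04  0.02]
```

{"api": "jog_arm", "payload": {"offset": [[0,4,0],[0,4,0],[0,4,0],[0,4,0],[0,0,0]], "delta_rot": [[0,0,0],[0,0,0],[0,0,0],[0,0,0],[0,0,0]], "jaw": [0,0,0,0,0]}}

```text
time: 12.1
tool_pos: [634.9, 12.4, 170.7]
tcp_rot: [-150.0, -0.1, -77.0]
ft_force: [-0.1, 0.3, -1.8]
finger_gap: 21.5
```

```bash
python3 w.py 0 20 -2.2
```

```text
t 12.1 T [634.9  12.4 170.7] rot [-1.5003e+02 -5.0000e-02 -7.6950e+01] F [-0.1  0.3 -1.8] M [-0.14  0.47 -0.01] gap 21.5 q [-10. -10. 114.  15.  49.  60.]
offset tool [ 0.3 -1.4 -0. ]
rotvec tool [ 0.03 -0.06  0.01]
tip s 21.4 dy 0.3 h -2.2
rot err tool [-0.03  0.06 -0.01]
F tool [-0.3  0.9  1.6]
Mtool [-0.49  0.03 -0.01]
```

{"api": "jog_arm", "payload": {"offset": [[0,4,0],[0,4,0],[0,4,0],[0,4,0],[0,2,0],[0,2,0],[0,2,0]], "delta_rot": [[0,0,0],[0,0,0],[0,0,0],[0,0,0],[0,0,0],[0,0,0],[0,0,0]], "jaw": [0,0,0,0,0,0,0]}}

```text
time: 12.8
tool_pos: [615.5, 7.6, 159.7]
tcp_rot: [-149.9, -0.1, -77.0]
ft_force: [5.2, 1.9, 2.1]
finger_gap: 21.3
```

```bash
python3 w.py 0 45 -2.2
```

```text
t 12.8 T [615.5   7.6 159.7] rot [-1.4992e+02 -8.0000e-02 -7.6970e+01] F [5.2 1.9 2.1] M [ 0.26 -0.5  -0.1 ] gap 21.3 q [-11. -13. 118.  16.  48.  58.]
offset tool [0.1 0.8 0.4]
rotvec tool [-0.08 -0.09  0.01]
tip s 44.2 dy 0.1 h -2.0
rot err tool [ 0.08  0.09 -0.01]
F tool [-0.7 -5.8  1. ]
Mtool [ 0.55 -0.08  0.16]
```

{"api": "jog_arm", "payload": {"offset": [[0,2,0],[0,2,0]], "delta_rot": [[0,0,0],[0,0,0]], "jaw": [0,0]}}

```text
time: 13.0
tool_pos: [614.8, 7.0, 161.1]
tcp_rot: [-149.5, -0.1, -77.0]
ft_force: [4.1, 1.8, 0.3]
finger_gap: 21.5
```

```bash
python3 w.py 0 45 -2.2
```

```text
t 13.0 T [614.8   7.  161.1] rot [-1.4949e+02 -1.3000e-01 -7.7040e+01] F [4.1 1.8 0.3] M [ 0.61 -0.64 -0.09] gap 21.5 q [-11. -14. 118.  16.  48.  58.]
offset tool [-0.4  0.8  2. ]
rotvec tool [-0.51 -0.17 -0.02]
tip s 44.2 dy -0.3 h -1.4
rot err tool [0.51 0.17 0.02]
F tool [-0.9 -4.   2. ]
Mtool [ 0.76 -0.34  0.3 ]
```

{"api": "jog_arm", "payload": {"offset": [[0,-3,1],[0,-4,1],[0,-8,0],[0,-8,0],[0,-8,0],[0,-8,0]], "delta_rot": [[-0.5,0,0],[0,0,0],[0,0,0],[0,0,0],[0,0,0],[0,0,0]], "jaw": [0,0,0,0,0,0]}}

```text
time: 13.6
tool_pos: [649.5, 15.2, 177.9]
tcp_rot: [-150.3, -0.1, -77.0]
ft_force: [-1.9, 0.3, -0.4]
finger_gap: 21.3
```

```bash
python3 w.py 0 -18 -2.2
```

```text
t 13.6 T [649.5  15.2 177.9] rot [-1.5032e+02 -9.0000e-02 -7.7020e+01] F [-1.9  0.3 -0.4] M [-0.18  0.6  -0.03] gap 21.3 q [ -9.  -8. 112.  14.  50.  61.]
offset tool [ -0.2 -23.   -1.3]
rotvec tool [ 0.32 -0.12 -0.03]
tip s 5.0 dy -0.1 h -2.6
rot err tool [-0.32  0.12  0.03]
F tool [-0.8  1.7 -0.5]
Mtool [-0.63  0.05  0.01]
```

{"api": "jog_arm", "payload": {"offset": [[0,-8,-0.5],[0,-8,-0.5],[0,-8,-4],[0,0,-10],[20,0,0],[20,0,0],[18,0,0],[0,0,0]], "delta_rot": [[0.3,-0.1,0],[0,0,0],[0,0,0],[0,0,0],[0,0,0],[0,0,0],[0,0,0],[0,0,0]], "jaw": [0,0,0,0,0,0,0,0]}}

```text
time: 14.4
tool_pos: [679.0, -38.4, 209.9]
tcp_rot: [-149.7, -0.1, -76.8]
ft_force: [0.5, -0.3, -1.4]
finger_gap: 21.5
```

```bash
python3 w.py -58 -9 5
```

```text
t 14.4 T [679.  -38.4 209.9] rot [-1.4973e+02 -1.0000e-01 -7.6790e+01] F [ 0.5 -0.3 -1.4] M [-0.08  0.33 -0.04] gap 21.5 q [-15.  -5. 105.  17.  54.  55.]
offset tool [-1.1 16.4 10.9]
rotvec tool [-0.27 -0.01  0.17]
tip s -25.4 dy -1.5 h 15.3
rot err tool [ 0.27  0.01 -0.17]
F tool [0.4 0.3 1.4]
Mtool [-0.34  0.02  0.03]
```

{"api": "jog_arm", "payload": {"offset": [[-1,9,3],[0,8,3],[0,0,6],[0,0,3],[0,0,0]], "delta_rot": [[-0.3,0,0.2],[0,0,0],[0,0,0],[0,0,0],[0,0,0]], "jaw": [0,0,0,0,0]}}

```text
time: 14.9
tool_pos: [669.5, -37.2, 186.5]
tcp_rot: [-150.1, 0.1, -76.9]
ft_force: [0.2, -0.2, -2.3]
finger_gap: 21.5
```

```bash
python3 w.py -58 -8 -2.2
```

```text
t 14.9 T [669.5 -37.2 186.5] rot [-1.501e+02  7.000e-02 -7.693e+01] F [ 0.2 -0.2 -2.3] M [-0.07  0.31  0.04] gap 21.5 q [-15.  -5. 107.  17.  52.  54.]
offset tool [ 2.3 -2.   2.4]
rotvec tool [ 0.1   0.07 -0.03]
tip s -6.0 dy 2.4 h 0.5
rot err tool [-0.1  -0.07  0.03]
F tool [0.2 1.  2.1]
Mtool [-0.32 -0.02 -0.04]
```

{"api": "jog_arm", "payload": {"offset": [[2.3,0,1.5],[0,0,1],[0,3,0],[0,4,0],[0,4,0],[0,0,0]], "delta_rot": [[0.1,0,0],[0,0,0],[0,0,0],[0,0,0],[0,0,0],[0,0,0]], "jaw": [0,0,0,0,0,0]}}

```text
time: 15.5
tool_pos: [662.1, -41.1, 179.2]
tcp_rot: [-149.9, 0.0, -76.9]
ft_force: [-0.8, -0.3, -1.8]
finger_gap: 21.4
```

```bash
python3 w.py -58 10 -2.2
```

```text
t 15.5 T [662.1 -41.1 179.2] rot [-1.4993e+02  3.0000e-02 -7.6860e+01] F [-0.8 -0.3 -1.8] M [-0.15  0.5  -0.03] gap 21.4 q [-16.  -5. 109.  18.  51.  53.]
offset tool [0.2 5.3 0.1]
rotvec tool [-0.07  0.06  0.04]
tip s 4.7 dy 0.1 h -2.3
rot err tool [ 0.07 -0.06 -0.04]
F tool [0.1 1.7 1.1]
Mtool [-0.52  0.04  0.01]
```

{"api": "jog_arm", "payload": {"offset": [[0,4,0],[0,4,0],[0,4,0],[0,4,0],[0,4,0],[0,4,0],[0,4,0],[0,4,0],[0,3,0],[0,0,0]], "delta_rot": [[0,0,0],[0,0,0],[0,0,0],[0,0,0],[0,0,0],[0,0,0],[0,0,0],[0,0,0],[0,0,0],[0,0,0]], "jaw": [0,0,0,0,0,0,0,0,0,0]}}

```text
time: 16.5
tool_pos: [630.0, -48.9, 160.6]
tcp_rot: [-149.9, 0.0, -76.9]
ft_force: [-0.4, -0.7, -1.3]
finger_gap: 21.2
```

```bash
python3 w.py -58 45 -2.2
```

```text
t 16.5 T [630.  -48.9 160.6] rot [-149.87    0.    -76.89] F [-0.4 -0.7 -1.3] M [-0.14  0.51  0.04] gap 21.2 q [-18.  -9. 115.  20.  50.  50.]
offset tool [-0.2  2.4  0.5]
rotvec tool [-0.13  0.02  0.04]
tip s 42.6 dy -0.3 h -2.0
rot err tool [ 0.13 -0.02 -0.04]
F tool [0.6 1.1 0.8]
Mtool [-0.53 -0.   -0.05]
```

{"api": "jog_arm", "payload": {"offset": [[0,2,0],[0,2,0],[0,2,0]], "delta_rot": [[0,0,0],[0,0,0],[0,0,0]], "jaw": [0,0,0]}}

```text
time: 16.8
tool_pos: [627.9, -50.1, 161.4]
tcp_rot: [-149.4, -0.1, -77.0]
ft_force: [4.1, 2.8, 1.9]
finger_gap: 21.7
```

```bash
python3 w.py -58 75 -2.2
```

```text
t 16.8 T [627.9 -50.1 161.4] rot [-1.4942e+02 -9.0000e-02 -7.6960e+01] F [4.1 2.8 1.9] M [ 0.57 -0.67 -0.04] gap 21.7 q [-18. -10. 115.  20.  50.  49.]
offset tool [-0.9 30.8  2. ]
rotvec tool [-0.58 -0.09  0.02]
tip s 44.2 dy -1.0 h -1.3
rot err tool [ 0.58  0.09 -0.02]
F tool [-1.7 -5.   0.7]
Mtool [ 0.78 -0.33  0.24]
```

{"api": "jog_arm", "payload": {"offset": [[0,-3,1],[0,-4,0.5],[0,-8,0],[0,-8,0],[0,-8,0],[0,-8,0],[0,0,0]], "delta_rot": [[-0.5,0,0],[0,0,0],[0,0,0],[0,0,0],[0,0,0],[0,0,0],[0,0,0]], "jaw": [0,0,0,0,0,0,0]}}

```text
time: 17.5
tool_pos: [663.6, -41.3, 179.4]
tcp_rot: [-150.2, -0.0, -76.9]
ft_force: [-0.8, -0.2, -0.4]
finger_gap: 21.6
```

```bash
python3 w.py -58 -22 -2.2
```

```text
t 17.5 T [663.6 -41.3 179.4] rot [-1.5017e+02 -4.0000e-02 -7.6920e+01] F [-0.8 -0.2 -0.4] M [-0.09  0.37  0.04] gap 21.6 q [-16.  -5. 109.  18.  51.  53.]
offset tool [ -0.4 -25.4  -0.5]
rotvec tool [ 0.17 -0.03  0.03]
tip s 3.4 dy -0.5 h -2.2
rot err tool [-0.17  0.03 -0.03]
F tool [ 0.   0.9 -0. ]
Mtool [-0.38 -0.01 -0.04]
```

{"api": "jog_arm", "payload": {"offset": [[0,-8,0],[0,-8,0],[0,-8,-4],[0,0,-10],[-20,0,0],[-20,0,0],[-20,0,0],[-20,0,0],[-20,0,0],[-16,0,0],[0,0,0]], "delta_rot": [[0.2,0,0],[0,0,0],[0,0,0],[0,0,0],[0,0,0],[0,0,0],[0,0,0],[0,0,0],[0,0,0],[0,0,0],[0,0,0]], "jaw": [0,0,0,0,0,0,0,0,0,0,0]}}

```text
time: 18.6
tool_pos: [651.4, 77.4, 211.9]
tcp_rot: [-149.7, -0.1, -77.1]
ft_force: [-0.6, 0.5, -1.5]
finger_gap: 21.3
```

```bash
python3 w.py 58 -8 0
```

```text
t 18.6 T [651.4  77.4 211.9] rot [-1.4965e+02 -9.0000e-02 -7.7070e+01] F [-0.6  0.5 -1.5] M [-0.03  0.31 -0.05] gap 21.3 q [ -2. -10. 110.   9.  51.  71.]
offset tool [ 2.  17.9 17.9]
rotvec tool [-0.35 -0.15 -0.07]
tip s -25.8 dy 2.2 h 17.1
rot err tool [0.35 0.15 0.07]
F tool [-0.6  1.1  1.1]
Mtool [-0.3  -0.01  0.07]
```

{"api": "jog_arm", "payload": {"offset": [[2,9,5],[0,7,5],[0,0,5],[0,0,2],[0,0,0]], "delta_rot": [[-0.3,-0.1,0],[0,0,0],[0,0,0],[0,0,0],[0,0,0]], "jaw": [0,0,0,0,0]}}

```text
time: 19.1
tool_pos: [646.1, 71.3, 187.4]
tcp_rot: [-150.0, -0.0, -77.1]
ft_force: [-0.8, 0.1, -1.9]
finger_gap: 21.5
```

```bash
python3 w.py 58 -8 -2.2
```

```text
t 19.1 T [646.1  71.3 187.4] rot [-1.4998e+02 -4.0000e-02 -7.7120e+01] F [-0.8  0.1 -1.9] M [-0.08  0.29  0.02] gap 21.5 q [ -2. -10. 112.  10.  49.  70.]
offset tool [-2.8 -0.   2.3]
rotvec tool [-0.02 -0.13 -0.15]
tip s -8.0 dy -2.4 h 0.1
rot err tool [0.02 0.13 0.15]
F tool [-0.3  1.6  1.2]
Mtool [-0.3   0.   -0.03]
```

{"api": "jog_arm", "payload": {"offset": [[-2.5,0,1.5],[0,0,0.8],[0,4,0],[0,4,0],[0,4,0],[0,0,0]], "delta_rot": [[0,-0.1,-0.1],[0,0,0],[0,0,0],[0,0,0],[0,0,0],[0,0,0]], "jaw": [0,0,0,0,0,0]}}

```text
time: 19.7
tool_pos: [636.4, 71.3, 179.4]
tcp_rot: [-149.9, -0.0, -77.0]
ft_force: [-2.3, 0.7, -1.1]
finger_gap: 21.5
```

```bash
python3 w.py 58 45 -2.2
```

```text
t 19.7 T [636.4  71.3 179.4] rot [-1.4994e+02 -2.0000e-02 -7.7000e+01] F [-2.3  0.7 -1.1] M [-0.04  0.36 -0.02] gap 21.5 q [ -3. -11. 114.  10.  48.  69.]
offset tool [-0.6 40.8  0.1]
rotvec tool [-0.06 -0.05 -0.05]
tip s 4.2 dy -0.5 h -2.3
rot err tool [0.06 0.05 0.05]
F tool [-1.2  2.4 -0.1]
Mtool [-0.36 -0.03  0.04]
```

{"api": "jog_arm", "payload": {"offset": [[0,4,0],[0,4,0],[0,4,0],[0,4,0],[0,4,0],[0,4,0],[0,4,0],[0,4,0],[0,4,0],[0,2,0],[0,2,0],[0,2,0],[0,0,0]], "delta_rot": [[0,0,0],[0,0,0],[0,0,0],[0,0,0],[0,0,0],[0,0,0],[0,0,0],[0,0,0],[0,0,0],[0,0,0],[0,0,0],[0,0,0],[0,0,0]], "jaw": [0,0,0,0,0,0,0,0,0,0,0,0,0]}}

```text
time: 21.0
tool_pos: [598.0, 62.3, 157.3]
tcp_rot: [-149.9, -0.0, -77.0]
ft_force: [-1.4, -0.1, -0.9]
finger_gap: 21.5
```

```bash
python3 w.py 58 75 -2.2
```

```text
t 21.0 T [598.   62.3 157.3] rot [-1.4986e+02 -4.0000e-02 -7.7010e+01] F [-1.4 -0.1 -0.9] M [-0.09  0.47 -0.04] gap 21.5 q [ -4. -16. 121.  12.  47.  67.]
offset tool [-0.7 25.5  0.6]
rotvec tool [-0.14 -0.07 -0.05]
tip s 49.5 dy -0.6 h -1.9
rot err tool [0.14 0.07 0.05]
F tool [-0.2  1.7  0.1]
Mtool [-0.47  0.    0.04]
```

{"api": "jog_arm", "payload": {"offset": [[0,4,0.2],[0,4,0],[0,4,0],[0,4,0.2],[0,3,0],[0,0,0]], "delta_rot": [[-0.1,0,0],[0,0,0],[0,0,0],[0,0,0],[0,0,0],[0,0,0]], "jaw": [0,0,0,0,0,0]}}

```text
time: 21.6
tool_pos: [581.0, 58.3, 146.8]
tcp_rot: [-149.9, -0.0, -77.0]
ft_force: [-0.6, -0.7, -0.4]
finger_gap: 21.4
```

```bash
python3 w.py 58 75 -2.2
```

```text
t 21.6 T [581.   58.3 146.8] rot [-1.4994e+02 -4.0000e-02 -7.7010e+01] F [-0.6 -0.7 -0.4] M [-0.11  0.46  0.01] gap 21.4 q [ -5. -19. 124.  12.  46.  66.]
offset tool [-0.7  5.2  0.3]
rotvec tool [-0.06 -0.08 -0.05]
tip s 69.8 dy -0.6 h -2.1
rot err tool [0.06 0.08 0.05]
F tool [ 0.5  0.9 -0.1]
Mtool [-0.47 -0.   -0.01]
```

{"api": "jog_arm", "payload": {"offset": [[0,2,0],[0,2,0],[0,1.5,0]], "delta_rot": [[0,0,0],[0,0,0],[0,0,0]], "jaw": [0,0,0]}}

```text
time: 21.9
tool_pos: [577.5, 57.2, 145.6]
tcp_rot: [-149.7, -0.1, -77.0]
ft_force: [5.6, 2.2, 2.0]
finger_gap: 21.3
```

```bash
python3 w.py 58 75 -2.2
```

```text
t 21.9 T [577.5  57.2 145.6] rot [-1.4973e+02 -7.0000e-02 -7.7040e+01] F [5.6 2.2 2. ] M [ 0.36 -0.68 -0.06] gap 21.3 q [ -5. -19. 125.  12.  46.  66.]
offset tool [-1.   1.3  1.1]
rotvec tool [-0.27 -0.12 -0.05]
tip s 73.7 dy -0.9 h -1.8
rot err tool [0.27 0.12 0.05]
F tool [-0.9 -6.1  1.3]
Mtool [ 0.74 -0.14  0.15]
```

{"api": "jog_arm", "payload": {"offset": [[0,0,0.8],[0,0,0],[0,0,0],[0,0,0],[0,0,0],[0,0,0]], "delta_rot": [[-0.2,0,0],[0,0,0],[0,0,0],[0,0,0],[0,0,0],[0,0,0]], "jaw": [0,0,40,60,60,60]}}

```text
time: 22.5
tool_pos: [577.2, 57.2, 144.1]
tcp_rot: [-150.1, -0.1, -77.0]
ft_force: [0.3, 0.3, 0.4]
finger_gap: 51.5
```

Run:
```python
from ov import *
to(tcp(58,75,-2.2),Rt);where(58)
p,d=cams.snapshot("side");p=p[:,:,::-1].copy();cv2.imwrite("pics/s7f.png",p);overlay(p,"pics/ov7.png",(260,150,360,220),8)
```

```text
t 22.5 T [577.2  57.2 144.1] rot [-1.5005e+02 -7.0000e-02 -7.7010e+01] F [0.3 0.3 0.4] M [-0.08  0.22 -0.06] gap 51.5 q [ -5. -19. 124.  12.  46.  66.]
offset tool [-0.9  0.4 -0.1]
rotvec tool [ 0.05 -0.1  -0.04]
tip s 74.6 dy -0.8 h -2.2
rot err tool [-0.05  0.1   0.04]
F tool [-0.2 -0.5 -0.2]
```

View pics/ov7.png

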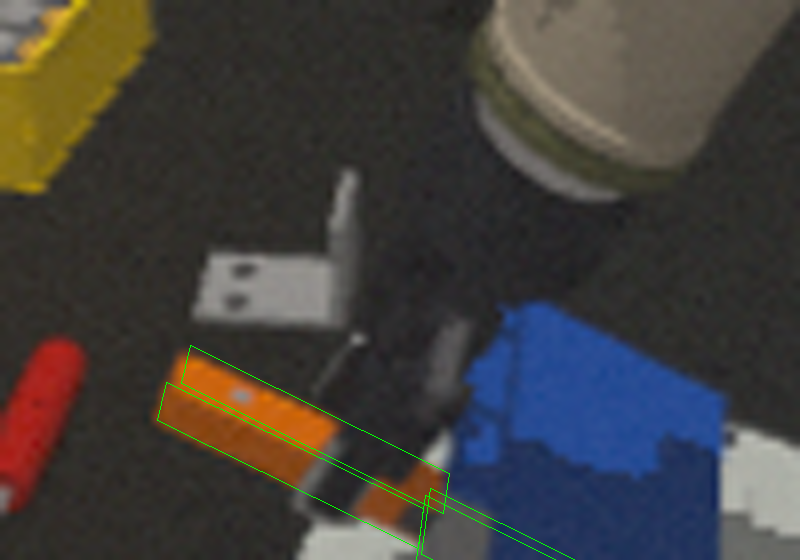

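{"api": "jog_arm", "payload": {"offset": [[0,0,-8],[0,0,-15],[0,0,-25],[0,0,-30],[0,0,-30],[0,0,-30],[0,0,0]], "delta_rot": [[0,0,0],[0,0,0],[0,0,0],[0,0,0],[0,0,0],[0,0,0],[0,0,0]], "jaw": [60,60,60,60,60,60,60]}}

```text
time: 23.25
tool_pos: [505.3, 41.3, 269.5]
tcp_rot: [-150.2, -0.1, -77.0]
ft_force: [0.9, 0.1, 0.6]
finger_gap: 51.0
```

Run:
```python
from tgt import *
to(tcp(58,75,-2.2),Rt)
T0=np.array([577.2,57.2,144.1]);R0=Ro.from_euler('xyz',[-150.05,-.07,-77.01],degrees=True)
import ov; ov.T=T0; ov.R=R0
p,d=cams.snapshot("side");p=p[:,:,::-1].copy();cv2.imwrite("pics/s8f.png",p);ov.overlay(p,"pics/ov8.png",(260,150,360,220),8)
```

```text
t 23.25 T [505.3  41.3 269.5] rot [-1.5018e+02 -9.0000e-02 -7.6980e+01] F [0.9 0.1 0.6] M [-0.03  0.19 -0.02] gap 51.0 q [ -9. -39. 125.  12.  67.  66.]
offset tool [ -0.4  -1.1 145.4]
rotvec tool [ 0.18 -0.1   0.  ]
```

View pics/ov8.png

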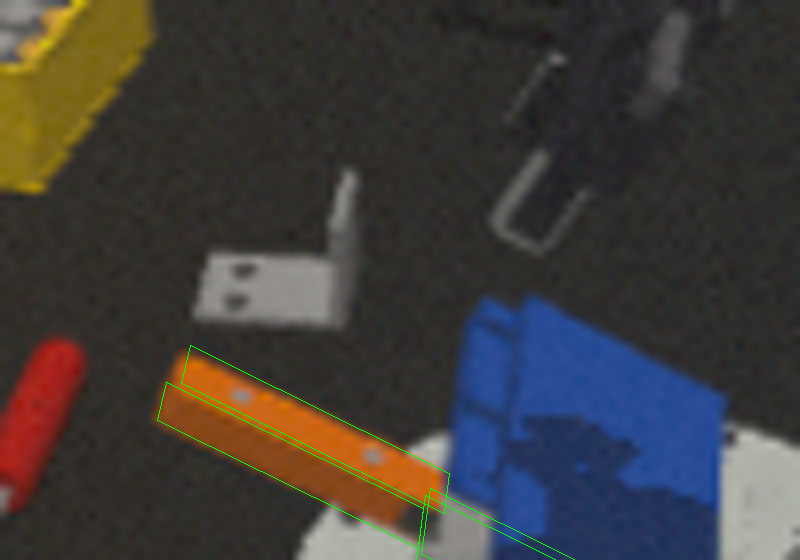

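View pics/s8f.png

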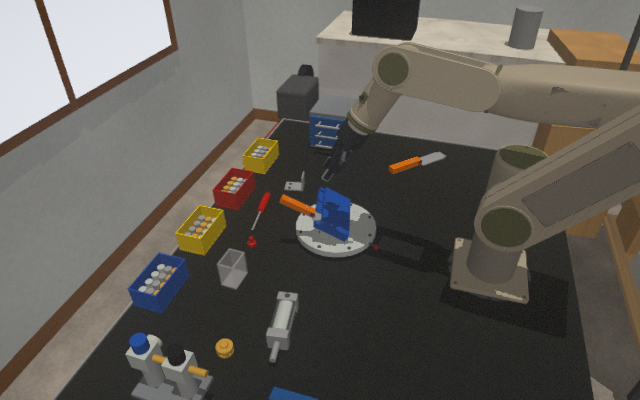

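Run:
```python
from bench import r
print(r.hand_in())
```

```text
the job is handed in; nothing more can be done
None
```

The scraper is stowed in the left (+y) slot, released, and I handed the job in at about 23 s of the 72 s allowed. The simulator gave no verdict.

- **Pick-up:** My first grasp closed too high on the handle, at about 12 mm. I reopened, lowered to about 3 mm and gripped it properly. It was then lifted well above 50 mm.
- **Finding the slot:** The middle and right slots both stopped the blade at a measured 44 mm, matching the stub at 45 mm. The left slot let the blade past that point and stopped it at a measured 74 mm, with about 6 N pushing back. My estimates ran about 1 mm short at the two stubs, so this fits the full depth of 75 mm.
- **Last checks:** The measured angle was within 0.3° of the slot direction when the blade stopped. The side pictures after opening the jaws and after backing off show the scraper still in place. The gripper ended clear, with no contact force.
- **Bystanders:** None were touched. I checked this only by eye in the pictures, not by measuring their positions.
- **Disagreements:** The floor of the slot was felt about 2 mm lower than the camera-based estimate. In the side pictures the scraper sits about 1 to 1.5 pixels (roughly 3 mm) off the computed outline. An offset of about a pixel was already there before insertion, so I treated both as calibration error.

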